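# Unstack and sort in the recycling cupboard

## Task

Take the stack apart and sort it, each thing standing by itself in the middle of its mat: the brass-coloured jar lid on the red mat, the white yogurt pot on the yellow mat, the blue dish on the cork mat. The flattened green can that is lying on the cork mat goes in the middle of the dark grey mat. Keep everything the way up it is now (the pot stays upside down), set the dish down without dropping it, and leave the brown bottle standing where it is.

Things in the scene. Friction and masses are not known exactly. Their poses are not given: they have to be found in the camera images.
- jar_lid: brass-coloured round jar lid, 40 mm across, 18 mm high, 20 g or so, lying loose on top of the upturned yogurt pot at the start. Its origin is the centre of its underside, z up.
- pot: empty white plastic yogurt pot standing upside down, 60 mm high, 20 g or so; its rim (54 mm across, 4 mm high) is at the bottom, above it the wall narrows from 49 mm to 46 mm across at the flat top. At the start it stands loose in the blue dish, on the dish's inner floor, so its upper 36 mm stand above the dish's rim. Its origin is the centre of its underside, z up.
- dish: small round blue ceramic dish with upright walls, 68 mm across outside (62 mm at its foot, widening to 68 mm over the lowest 6 mm), 30 mm high, wall 5 mm thick, inner floor 6 mm above its underside, 180 g or so; at the start it stands on the bare shelf at the bottom of the stack. Its origin is the centre of its underside, z up.
- green_can: drinks can crushed flat into a disc 66 mm across and 28 mm high, 16 g or so, green side with a silver top; at the start it lies on the cork mat. (Two other flattened cans are plain silver and play no part.) Its side is upright from 5 to 23 mm above its underside. Its origin is the centre of its underside, z up.
- mat_red: round red mat, 100 mm across, 4 mm thick, place of the jar lid, fixed to the shelf. Its origin is the centre of its underside, on the shelf; its top is 4 mm higher.
- mat_yellow: square yellow mat, 100 by 100 mm, 4 mm thick, place of the yogurt pot, fixed to the shelf. Its origin is the centre of its underside, on the shelf; its top is 4 mm higher.
- mat_grey: square dark grey mat, 100 by 100 mm, 4 mm thick, place of the flattened green can, fixed to the shelf. Its origin is the centre of its underside, on the shelf; its top is 4 mm higher.
- mat_cork: round cork mat, 110 mm across, 4 mm thick, place of the blue dish (the green can lies on it at the start), fixed to the shelf. Its origin is the centre of its underside, on the shelf; its top is 4 mm higher.
- bottle: brown glass bottle, 60 mm across, 204 mm high, standing loose on the shelf beyond the stack; not to be moved. Its origin is the centre of its underside, z up.

How it is judged:
By the outcome, as a careful person would: the job done as asked, in the order asked, and still so for the second after the job is handed in, with the robot touching nothing.
It also fails if it takes over 120 s, if anything falls off the work surface, if the arm or the gripper's body presses on something with over 40 N, if the wrist force passes 120 N, or if a joint passes its speed limit or range.

## Robot

A 6-joint arm with a two-finger parallel gripper is mounted at the origin on the work surface. World frame = base frame: x ahead of the robot, y to its left, z up, the work surface at z = 0. Lengths are in m, angles in rad, forces in N, time in s.
With the tool pointing down it reaches from about 0.275 to 0.75 m from the base axis. Payload 10.2 kg.
Tool frame: the origin (TCP) lies midway between the tips of the shut fingers; the grasp point (between the pads) lies grasp_offset behind it (grasp_offset is the distance from the TCP to the grasp point, in m); y points along the fingers, x is the direction in which the jaws open and shut, and the axes are right-handed (so a half turn about y gives the same grasp; the last joint's range is limited). The gripper opens to 88 mm and grips with 3 to 60 N. Pads are 18 mm wide; open, the fingers measure 123 mm over their backs; the gripper's body (75 mm by 187 mm) begins 45 mm behind the grasp point.
Start: joints at [-1.476, 0.313, 1.498, -0, 1.331, -0.223], TCP at [0.164, -0.499, 0.239] pointing down, gripper open.
Joint ranges: [-2.94, 2.94], [-0.97, 2.17], [0.19, 2.56], [-1.23, 4.37], [0.02, 3.11], [-2.88, 2.88]. Speed limits (rad/s): [2.39, 2.39, 3.01, 3.14, 3.14, 3.14].

## Interface

Orientations are given as a unit quaternion [x, y, z, w].
In Python, from plant import state, grab_frame, hand_in, find_in, spot_point, grasp_offset gives the robot as it stands.
- The arm moves only by the tool servo_tool, never from a script. Its argument "plan" is a list of rows, each a list of 6 numbers: the shift along the tool's x, y, z in mm, then the turn, a rotation vector about the tool's x, y, z in degrees. A call has 1 to 20 rows; each row shifts and turns the commanded pose from where the row before left it, along the tool's axes as they then stand; what a row does not reach is not made up. A row lasts 1/12 s, in which the tool goes at most 41.7 mm and 7.16 degrees, less where a joint would pass 70% of its speed; a pose out of reach is approached as far as the arm can. A call with a gripper value outside its range is refused whole. "fingers" is the finger opening in mm, from 0 to 88.1, set as the call begins (left out, the last holds). The fingers move at their own pace and stop on an object; "newtons" is the grip in N (left out, the last holds). Time passes only in rows, so rows that do not move let the fingers close. It gives the time, the measured TCP pose, the force and the opening at its end, in the units of the state.
- state(): the state, without advancing time (a new reading comes with each control period).
- grab_frame(name): name is "side" or "top"; returns a dict with "pixels" (480x640x3 uint8, blue, green, red), "mtx" (3x3 intrinsics, pixels), "k1" (the pictures are not rectified: a ray, as slopes to the right and down, at radius r is drawn at 1 + k1 r^2 times it, then the intrinsics apply), "R" (3x3) and "t" (3): a world point X has camera coordinates R X + t. Camera axes: x right, y down, z forward; pixel columns grow to the right and rows downward; lengths in m; the calibration is good to about 2 mm. A picture is of the moment at which its call begins. There is no depth.
- hand_in(): hands the job in, once; it reports no verdict.
Trained networks look in the newest picture that a camera, given by its name, has taken for a name from the list of things; names that differ only in an ending like _2 or _b are one class to them, and where a whole thing is asked for, a point or a joint stands for the part that bears it (a point fixed in the world has none). Each returns a list of dicts, best first, with "p" (0 to 1); they miss things now and then, are a little off and sometimes report something else, mostly with a low value. They report only what shows in the picture. A call takes as long as a camera call.
- find_in(camera, query): "position" ([row, column] in pixels, amid what is visible of it).
- spot_point(camera, query): "position" ([row, column] in pixels: a listed point, or the origin of a listed thing).
The state is a dict: "t": time; "qpos": joint angles; "qd": joint speeds; "tau": joint torques, N m; "position": TCP position; "tool_rot": TCP orientation; "force": force on the tool from outside, world axes, zero at the start; "wrist_torque": the same for the moment, N m; "grip_width": opening from 0.0 (shut) to 1.0 (fully open).
Only numpy, scipy, OpenCV 4.12 (cv2) and the standard library are available. Lean on these libraries where they do the work, as an engineer would, in place of code of your own. Each camera call takes 0.05 s, during which the arm holds its last target.

## Working session

There is one attempt and no reset: what is moved stays moved. The work goes in short steps, Python scripts to look and compute and a tool call to move; the robot and the scene stay as the last step left them, time stands still between calls to the robot, and variables do not carry over. Pictures are saved under pics/ and viewed, and the job is handed in when it is done.

Besides the shell and the picture viewer there is one more tool, called after "Emit:" as name(argument=value, ...) on one line, values as JSON. servo_tool: Moves the arm, as the interface text tells. Its arguments: {"type":"object","properties":{"plan":{"type":"array","items":{"type":"array","items":{"type":"number"}}},"fingers":{"type":"number"},"newtons":{"type":"number"}},"required":["plan"]}

```bash
ls; mkdir -p pics; cat > h.py <<'E'
import numpy as np, cv2
from plant import *
def ray(f,rc):
    K=f["mtx"]; y,x=rc
    # invert distortion
    d=np.array([(x-K[0][2])/K[0][0],(y-K[1][2])/K[1][1]]); u=d.copy()
    for _ in range(30): u=d/(1+f["k1"]*(u@u))
    R=np.array(f["R"]);t=np.array(f["t"])
    return -R.T@t, R.T@np.array([u[0],u[1],1.])
def at_z(f,rc,z):
    c,d=ray(f,rc); return c+d*(z-c[2])/d[2]
def proj(f,X):
    R=np.array(f["R"]);t=np.array(f["t"]);p=R@np.array(X)+t
    u=p[:2]/p[2];u=u*(1+f["k1"]*(u@u));K=f["mtx"]
    return [K[1][1]*u[1]+K[1][2],K[0][0]*u[0]+K[0][2]]
def tri(f1,a,f2,b):
    c1,d1=ray(f1,a);c2,d2=ray(f2,b)
    A=np.stack([d1,-d2],1);s=np.linalg.lstsq(A,c2-c1,rcond=None)[0]
    p,q=c1+s[0]*d1,c2+s[1]*d2
    return (p+q)/2,np.linalg.norm(p-q)
E
python3 - <<'E'
from h import *
s=state();print({k:np.round(v,3) for k,v in s.items()},grasp_offset)
F={}
for n in("side","top"):
    F[n]=grab_frame(n);cv2.imwrite(f"pics/{n}0.png",F[n]["pixels"])
    f=F[n];print(n,np.round(ray(f,(240,320)),3),f["k1"])
Z=dict(jar_lid=None,pot=None,dish=0,green_can=.004,mat_red=0,mat_yellow=0,mat_grey=0,mat_cork=0,bottle=0)
for q,z in Z.items():
    r={n:spot_point(n,q)[:2] for n in F}
    for n in F:
        for o in r[n]: print(q,n,np.round(o["position"],1),round(o["p"],2), np.round(at_z(F[n],o["position"],z),4) if z is not None else '')
    if r["side"] and r["top"]: print('   tri',np.round(tri(F["side"],r["side"][0]["position"],F["top"],r["top"][0]["position"])[0],4))
E
```

```text
pics
{'t': np.float64(0.0), 'qpos': array([-1.476,  0.313,  1.498, -0.   ,  1.331, -0.223]), 'qd': array([ 0.001, -0.001, -0.002, -0.001, -0.002,  0.001]), 'tau': array([-0.0000e+00, -4.0221e+01, -2.5227e+01,  6.9000e-02,  3.5000e-02,
       -0.0000e+00]), 'position': array([ 0.164, -0.498,  0.238]), 'tool_rot': array([-0.572,  0.415, -0.414,  0.573]), 'force': array([-0.149,  0.216, -0.524]), 'wrist_torque': array([-0.027, -0.028, -0.082]), 'grip_width': np.float64(1.0)} 0.0187
side [[ 0.099  0.578  0.695]
 [ 0.501 -0.592 -0.631]] 0.033435118960350986
top [[ 0.393 -0.007  1.03 ]
 [ 0.151 -0.002 -0.989]] -0.10875553424721543
jar_lid side [261.6 374.3] 0.86 
jar_lid top [277.2 334.8] 0.94 
   tri [ 0.476  -0.0362  0.06  ]
pot side [280.7 373.5] 0.87 
pot side [261.4 371.9] 0.52 
pot top [278.3 331.2] 0.53 
pot top [224.2 447.3] 0.33 
   tri [ 0.4749 -0.0325  0.012 ]
dish side [284.  373.8] 0.71 [ 0.4743 -0.0361  0.    ]
dish top [273.9 333.3] 0.96 [ 0.4855 -0.0361  0.    ]
   tri [ 0.4815 -0.0385 -0.005 ]
green_can side [210.9 385.2] 0.74 [ 0.5998 -0.2595  0.004 ]
green_can top [220.6
[... 151 characters left out ...]
7] 0.5 [0.722  0.0139 0.    ]
mat_red top [322.9 177.7] 0.71 [0.3845 0.2587 0.    ]
   tri [0.3842 0.2567 0.0072]
mat_yellow side [245.1 447. ] 0.75 [ 0.4217 -0.246   0.    ]
mat_yellow top [311.8 442.1] 0.67 [ 0.417  -0.2458  0.    ]
   tri [ 0.4188 -0.2444  0.0022]
mat_grey side [352.1 211.3] 0.96 [ 0.593   0.2903 -0.    ]
mat_grey top [214.1 165.3] 0.8 [0.5952 0.2962 0.    ]
   tri [0.5922 0.2932 0.0047]
mat_cork side [213.9 387.9] 0.97 [ 0.5905 -0.2582  0.    ]
mat_cork top [221.4 447.1] 0.67 [ 0.5933 -0.2577  0.    ]
   tri [ 0.5922 -0.2584 -0.0006]
bottle side [245.5 270.3] 0.79 [0.7227 0.0145 0.    ]
bottle top [156.8 312.2] 0.76 [0.7178 0.0102 0.    ]
   tri [ 0.7211  0.0119 -0.0018]
```

View pics/side0.png

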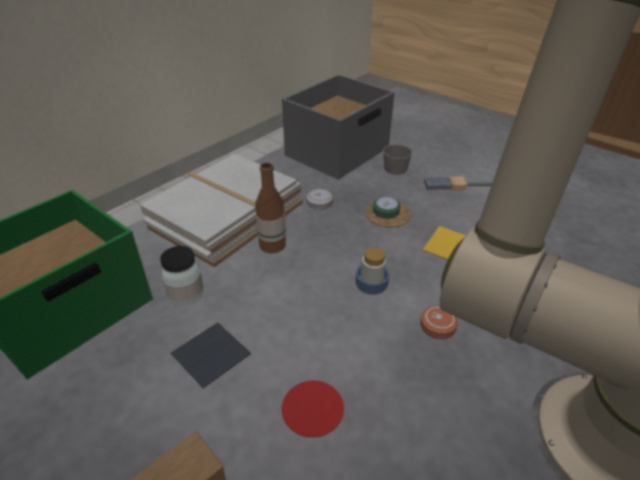

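View pics/top0.png

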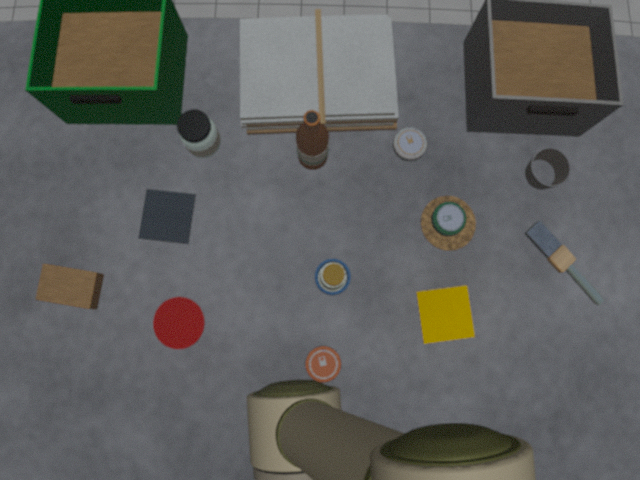

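```bash
cat >> h.py <<'E'
def seg(f,rc,z,lo,hi,win=60):
    """largest hsv blob near rc, boundary mapped to plane z"""
    hsv=cv2.cvtColor(f["pixels"],cv2.COLOR_BGR2HSV)
    m=cv2.inRange(hsv,np.array(lo),np.array(hi))
    k=np.zeros_like(m);cv2.circle(k,(int(rc[1]),int(rc[0])),win,255,-1);m&=k
    cs,_=cv2.findContours(m,cv2.RETR_EXTERNAL,cv2.CHAIN_APPROX_NONE)
    c=max(cs,key=cv2.contourArea)[:,0,:]
    P=np.array([at_z(f,(y,x),z)[:2] for x,y in c],np.float32)*1000
    return P
def rep(P):
    (a,b),r=cv2.minEnclosingCircle(P); e=cv2.fitEllipse(P); q=cv2.minAreaRect(P)
    return "circ %.1f %.1f r%.1f | ell %s %s | rect %s %s %.1f"%(a,b,r,np.round(e[0],1),np.round(e[1],1),np.round(q[0],1),np.round(q[1],1),q[2])
E
python3 - <<'E'
from h import *
from scipy.spatial.transform import Rotation as Ro
s=state();print(np.round(Ro.from_quat(s["tool_rot"]).as_matrix(),3))
f={n:grab_frame(n) for n in("side","top")}
def hs(n,rc): print(n,rc,cv2.cvtColor(f[n]["pixels"],cv2.COLOR_BGR2HSV)[rc])
for rc in [(322,178),(312,442),(214,165),(240,442),(275,333),(290,333),(300,345),(219,449),(233,449),(230,300)]: hs("top",rc)
for rc in [(405,313),(245,447),(352,211),(257,374),(213,402),(283,373)]: hs("side",rc)
for q,z,lo,hi,T,S in [("red",.004,(0,150,60),(8,255,255),(323,178),(405,313)),("yellow",.004,(20,150,60),(32,255,255),(312,442),(245,447)),("cork",.004,(8,60,50),(25,255,255),(221,447),(214,388)),("lid",.084,(12,110,60),(25,255,255),(275,333),(257,374)),("dish",.030,(100,90,30),(118,255,255),(277,333),(280,373))]:
  for n,rc in(("top",T),("side",S)):
    try: print(q,n,rep(seg(f[n],rc,z,lo,hi,40)))
    except Exception as e: print(q,n,e)
E
```

```text
[[ 0.313  0.     0.95 ]
 [-0.95  -0.     0.313]
 [ 0.    -1.    -0.   ]]
top (322, 178) [179 178 129]
top (312, 442) [ 25 255 159]
top (214, 165) [102  52  64]
top (240, 442) [ 16  97 108]
top (275, 333) [ 22 145 120]
top (290, 333) [ 69  16 115]
top (300, 345) [ 98  10 106]
top (219, 449) [ 94  32 118]
top (233, 449) [64 90 71]
top (230, 300) [116  16 114]
side (405, 313) [  0 175 125]
side (245, 447) [ 22 169 173]
side (352, 211) [109  35  59]
side (257, 374) [ 20 126 125]
side (213, 402) [ 15 100 115]
side (283, 373) [106  29  96]
red top circ 385.2 256.6 r47.9 | ell [385.  256.8] [90.7 93. ] | rect [385.3 256.5] [94.3 94.5] 73.9
red side circ 384.5 258.3 r48.1 | ell [384.2 258.3] [94.  94.2] | rect [384.8 257.6] [94.2 94.6] 40.2
yellow top circ 413.1 -250.8 r67.7 | ell [ 413.  -250.8] [113.6 113.9] | rect [ 413.1 -250.8] [98.7 98.4] 8.2
yellow side circ 430.9 -246.7 r53.2 | ell [ 431.5 -246.8] [ 65.5 108.5] | rect [ 431.6 -246.5] [58.3 95.5] 6.7
cork top circ 590.5 -258.3 r54.4 | ell [ 590.4 -258.4] [106.7 106.7] | rect [ 590.4 -259.1] [107.4 107.5] 45.4
cork side circ 589.5 -256.7 r54.9 | ell [ 588.7 -255.6] [100.2 101.4] | rect [ 585.2 -251.3] [107.8  90.3] 40.8
lid top circ 477.3 -34.2 r18.3 | ell [477.3 -33.7] [33.6 35.2] | rect [477.4 -33.7] [33.7 35. ] 46.1
lid side circ 471.6 -25.7 r23.7 | ell [472.9 -25.2] [34.  46.6] | rect [472.1 -25. ] [33.  45.2] 36.2
dish top circ 478.4 -33.3 r33.2 | ell [478.3 -33.2] [64. 65.] | rect [478.4 -33.1] [64.1 66. ] 64.4
dish side circ 475.5 -27.8 r32.6 | ell [476.5 -29.2] [60.4 62.8] | rect [472.  -21.4] [61.3 48.7] 31.2
```

Emit:
servo_tool(plan=[[0, 0, 0, 0, 6.07, 0], [0, 0, 0, 0, 6.07, 0], [0, 0, 0, 0, 6.06, 0], [-31, 0, 20.9, 0, 0, 0], [-31, 0, 20.9, 0, 0, 0], [-31, 0, 20.9, 0, 0, 0], [-31, 0, 20.9, 0, 0, 0], [-31, 0, 20.9, 0, 0, 0], [-31, 0, 20.9, 0, 0, 0], [-31, 0, 20.9, 0, 0, 0], [-31, 0, 20.9, 0, 0, 0], [-31, 0, 20.9, 0, 0, 0], [-31, 0, 20.9, 0, 0, 0], [-31, 0, 20.9, 0, 0, 0], [-31, 0, 20.9, 0, 0, 0], [-31, 0, 20.9, 0, 0, 0], [-31, 0, 20.9, 0, 0, 0], [-31, 0, 20.9, 0, 0, 0], [0, 0, 0, 0, 0, 0], [0, 0, 0, 0, 0, 0]], fingers=60)

```text
t: 2.77
position: [0.4778, -0.0325, 0.2385]
tool_rot: [0.501, -0.499, 0.499, -0.501]
force: [0.3, -0.9, -0.3]
grip_width: 0.682
```

```bash
cat > st.py <<'E'
from h import *
from scipy.spatial.transform import Rotation as Ro
s=state();print(round(float(s["t"]),2),np.round(s["position"]*1 if isinstance(s["position"],np.ndarray) else s["position"],4),"grip",round(float(s["grip_width"])*88.1,1),"F",np.round(s["force"],2),"q",np.round(s["qpos"],2))
print(np.round(Ro.from_quat(s["tool_rot"]).as_matrix(),3).tolist())
E
python3 st.py
```

```text
2.77 [ 0.4778 -0.0325  0.2385] grip 60.1 F [ 0.26 -0.87 -0.26] q [-0.31  0.21  1.63 -0.    1.3   1.25]
[[0.003, -0.0, 1.0], [-1.0, 0.0, 0.003], [-0.0, -1.0, -0.0]]
```

Emit:
servo_tool(plan=[[2, 0, 0, 0, 0, 0], [0, 20, 0, 0, 0, 0], [0, 30, 0, 0, 0, 0], [0, 30, 0, 0, 0, 0], [0, 30, 0, 0, 0, 0], [0, 20, 0, 0, 0, 0], [0, 12, 0, 0, 0, 0], [0, 12, 0, 0, 0, 0], [0, 8, 0, 0, 0, 0], [0, 6, 0, 0, 0, 0], [0, 0, 0, 0, 0, 0], [0, 0, 0, 0, 0, 0], [0, 0, 0, 0, 0, 0]])

```text
t: 3.85
position: [0.4778, -0.036, 0.0714]
tool_rot: [0.5, -0.5, 0.5, -0.5]
force: [-0.1, -0.4, 0.2]
grip_width: 0.681
```

```bash
cat > look.py <<'E'
import sys
from h import *
tag=sys.argv[1]
for n,rc in (("side",sys.argv[2]),("top",sys.argv[3])):
    r,c=map(int,rc.split(","));f=grab_frame(n);im=f["pixels"]
    r0=max(0,min(r-60,359));c0=max(0,min(c-80,479))
    im=cv2.resize(im[r0:r0+120,c0:c0+160],None,fx=5,fy=5,interpolation=cv2.INTER_CUBIC)
    print(n,"crop origin row,col",r0,c0,"x5")
    cv2.imwrite(f"pics/{n}_{tag}.png",im)
E
python3 st.py; python3 look.py a 260,374 277,333
```

```text
3.85 [ 0.4778 -0.036   0.0714] grip 60.0 F [-0.12 -0.37  0.16] q [-0.32  0.43  1.83 -0.    0.88  1.25]
[[-0.0, 0.001, 1.0], [-1.0, -0.0, -0.0], [0.0, -1.0, 0.001]]
side crop origin row,col 200 294 x5
top crop origin row,col 217 253 x5
```

View pics/side_a.png

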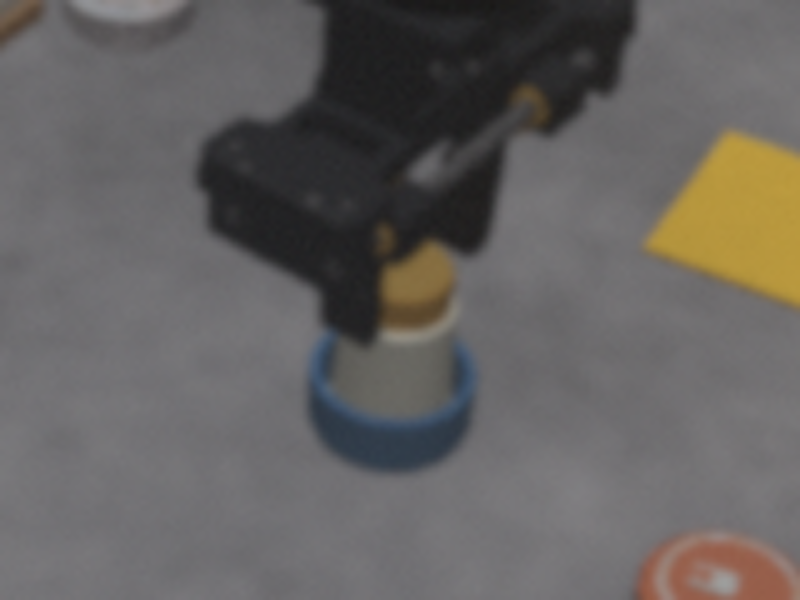

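Side crop: the two fingers straddle the brass lid (crop px ~(285,415)), with the tips about level with the pot's top. I'll close gently.

Emit:
servo_tool(plan=[[0, 1, 0, 0, 0, 0], [0, 0, 0, 0, 0, 0], [0, 0, 0, 0, 0, 0], [0, 0, 0, 0, 0, 0], [0, 0, 0, 0, 0, 0], [0, 0, 0, 0, 0, 0], [0, 0, 0, 0, 0, 0], [0, 0, 0, 0, 0, 0], [0, 0, 0, 0, 0, 0], [0, 0, 0, 0, 0, 0]], fingers=30, newtons=6)

```text
t: 4.78
position: [0.4775, -0.0357, 0.0698]
tool_rot: [-0.5, 0.5, -0.5, 0.5]
force: [0.5, 1.3, 0.7]
grip_width: 0.451
```

```bash
python3 st.py
```

```text
4.78 [ 0.4775 -0.0357  0.0698] grip 39.7 F [0.46 1.31 0.73] q [-0.32  0.43  1.83  0.    0.88  1.25]
[[0.0, 0.0, 1.0], [-1.0, -0.0, 0.0], [0.0, -1.0, 0.0]]
```

Emit:
servo_tool(plan=[[0, -5, 0, 0, 0, 0], [0, -15, 0, 0, 0, 0], [0, -30, 0, 0, 0, 0], [0, -30, 0, 0, 0, 0], [-15, 0, -5, 0, 0, 0], [-30, 0, -9.5, 0, 0, 0], [-30, 0, -9.5, 0, 0, 0], [-30, 0, -9.5, 0, 0, 0], [-30, 0, -9.5, 0, 0, 0], [-30, 0, -9.5, 0, 0, 0], [-30, 0, -9.5, 0, 0, 0], [-30, 0, -9.5, 0, 0, 0], [-30, 0, -9.5, 0, 0, 0], [-25, 0, -8, 0, 0, 0], [-13, 0, -3.8, 0, 0, 0], [0, 0, 0, 0, 0, 0], [0, 0, 0, 0, 0, 0]])

```text
t: 6.2
position: [0.3845, 0.2574, 0.1498]
tool_rot: [0.5, -0.5, 0.5, -0.5]
force: [-0.1, -0.0, -0.1]
grip_width: 0.452
```

```bash
python3 st.py; python3 look.py b 370,313 310,190; python3 - <<'E'
from h import *
f=grab_frame("top")
# stack without lid: dish, pot
for n,z,lo,hi in[("dish",.030,(100,90,30),(118,255,255))]:
    print(rep(seg(f,(277,333),z,lo,hi,40)))
for q,z in(("pot",.006),("dish",0),("mat_red",0),("jar_lid",.146)):
    for o in spot_point("top",q)[:1]: print(q,o["p"],at_z(f,o["position"],z))
E
```

```text
6.2 [0.3845 0.2574 0.1498] grip 39.9 F [-0.13 -0.04 -0.14] q [ 0.34  0.27  1.8  -0.    1.07  1.91]
[[0.002, 0.0, 1.0], [-1.0, -0.0, 0.002], [0.0, -1.0, 0.0]]
side crop origin row,col 310 233 x5
top crop origin row,col 250 110 x5
circ 478.3 -33.4 r33.2 | ell [478.4 -33.2] [63.9 64.8] | rect [478.  -32.9] [65.3 63.4] 1.3
pot 0.63 [ 0.47987558 -0.03198111  0.006     ]
dish 0.72 [ 0.48080604 -0.03384331  0.        ]
mat_red 0.6 [0.38707573 0.25501519 0.        ]
```

View pics/side_b.png

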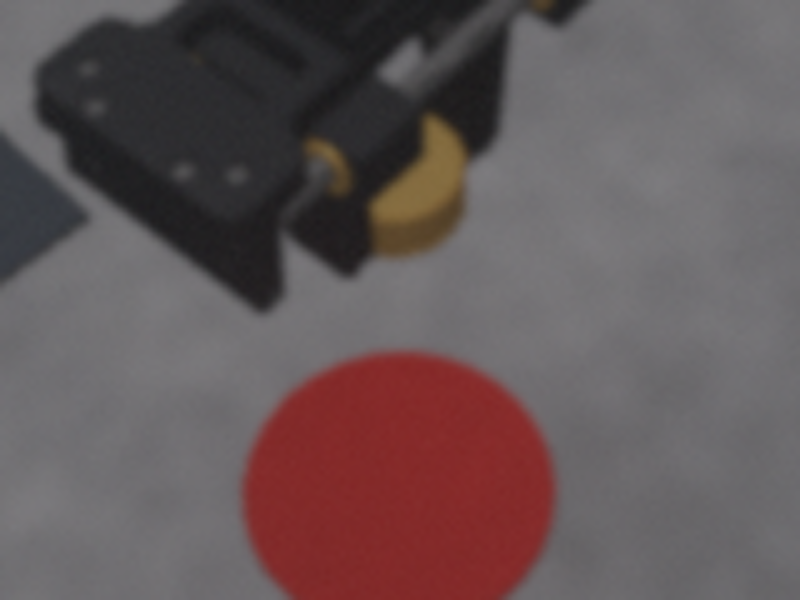

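View pics/top_b.png

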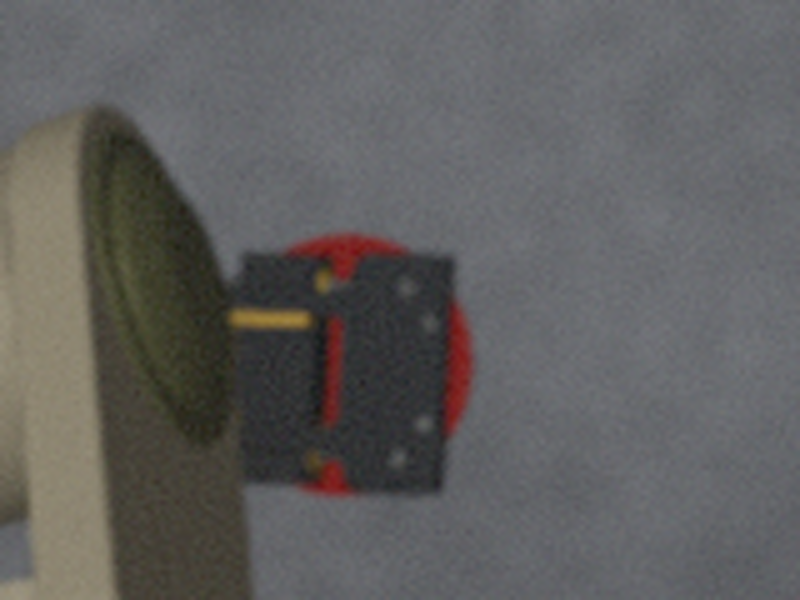

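Lid held level (side crop ~(190,420)); red mat is below it (crop centre ~(490,398)). Lowering.

Emit:
servo_tool(plan=[[0, 20, 0, 0, 0, 0], [0, 30, 0, 0, 0, 0], [0, 30, 0, 0, 0, 0], [0, 25, 0, 0, 0, 0], [0, 15, 0, 0, 0, 0], [0, 10, 0, 0, 0, 0], [0, 6, 0, 0, 0, 0], [0, 3, 0, 0, 0, 0], [0, 0, 0, 0, 0, 0], [0, 1, 0, 0, 0, 0], [0, 1, 0, 0, 0, 0], [0, 1, 0, 0, 0, 0], [0, 0, 0, 0, 0, 0], [0, 0, 0, 0, 0, 0]])

```text
t: 7.72
position: [0.3847, 0.2573, 0.0079]
tool_rot: [-0.5, 0.5, -0.5, 0.5]
force: [0.5, 0.6, 0.0]
grip_width: 0.45
```

```bash
python3 st.py; python3 look.py c 400,313 310,190
```

```text
7.72 [0.3847 0.2573 0.0079] grip 39.6 F [0.47 0.61 0.04] q [ 0.34  0.52  1.91 -0.    0.71  1.91]
[[0.0, 0.0, 1.0], [-1.0, 0.0, 0.0], [-0.0, -1.0, 0.0]]
side crop origin row,col 340 233 x5
top crop origin row,col 250 110 x5
```

View pics/side_c.png

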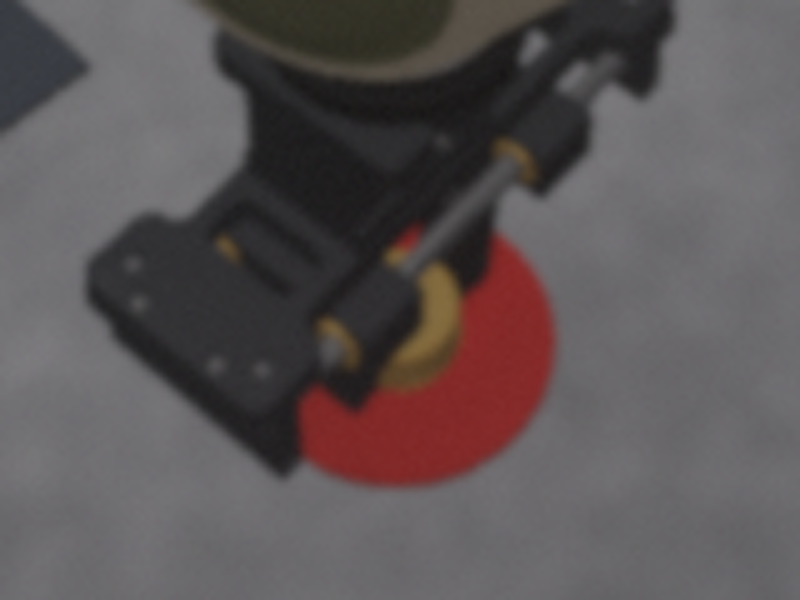

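Emit:
servo_tool(plan=[[0, 0.5, 0, 0, 0, 0], [0, 0.5, 0, 0, 0, 0], [0, 0, 0, 0, 0, 0], [0, 0, 0, 0, 0, 0]])

```text
t: 8.15
position: [0.3849, 0.2574, 0.0072]
tool_rot: [-0.5, 0.5, -0.5, 0.5]
force: [-2.0, -1.3, 7.0]
grip_width: 0.449
```

Emit:
servo_tool(plan=[[0, 0, 0, 0, 0, 0], [0, 0, 0, 0, 0, 0], [0, 0, 0, 0, 0, 0], [0, 0, 0, 0, 0, 0], [0, 0, 0, 0, 0, 0], [0, -5, 0, 0, 0, 0], [0, -15, 0, 0, 0, 0], [0, -30, 0, 0, 0, 0], [0, -30, 0, 0, 0, 0], [0, -30, 0, 0, 0, 0], [0, -30, 0, 0, 0, 0], [20, 0, 5, 0, 0, 0], [35, 0, 10, 0, 0, 0], [35, 0, 10, 0, 0, 0], [35, 0, 10, 0, 0, 0], [0, 0, 0, 0, 0, 0]], fingers=64)

```text
t: 9.48
position: [0.4211, 0.128, 0.1472]
tool_rot: [0.499, -0.501, 0.502, -0.499]
force: [-1.0, 0.7, 0.1]
grip_width: 0.728
```

```bash
python3 st.py; python3 look.py d 400,313 310,190;python3 - <<'E'
from h import *
f={n:grab_frame(n) for n in("side","top")}
for q,z in(("jar_lid",.004),("pot",.006)):
  for n in f:
    for o in spot_point(n,q)[:1]: print(q,n,o["p"],at_z(f[n],o["position"],z))
print(rep(seg(f["top"],(320,178),.022,(12,110,60),(25,255,255),30)))
E
```

```text
9.48 [0.4211 0.128  0.1472] grip 64.1 F [-0.96  0.75  0.11] q [ 0.03  0.23  1.87 -0.    1.04  1.6 ]
[[-0.005, 0.001, 1.0], [-1.0, -0.001, -0.005], [0.001, -1.0, 0.001]]
side crop origin row,col 340 233 x5
top crop origin row,col 250 110 x5
jar_lid side 0.82 [0.38390361 0.25511082 0.004     ]
pot side 0.55 [ 0.46837648 -0.02361396  0.006     ]
pot top 0.97 [ 0.47965076 -0.03045954  0.006     ]Traceback (most recent call last):
  File "<stdin>", line 6, in <module>
  File "h.py", line 27, in seg
    c=max(cs,key=cv2.contourArea)[:,0,:]
      ~~~^^^^^^^^^^^^^^^^^^^^^^^^
ValueError: max() iterable argument is empty
```

View pics/side_d.png

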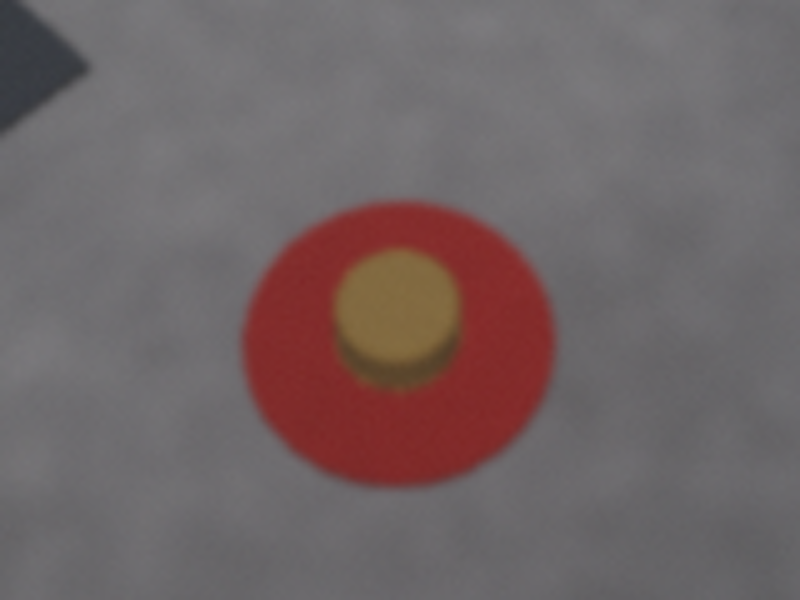

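View pics/top_d.png

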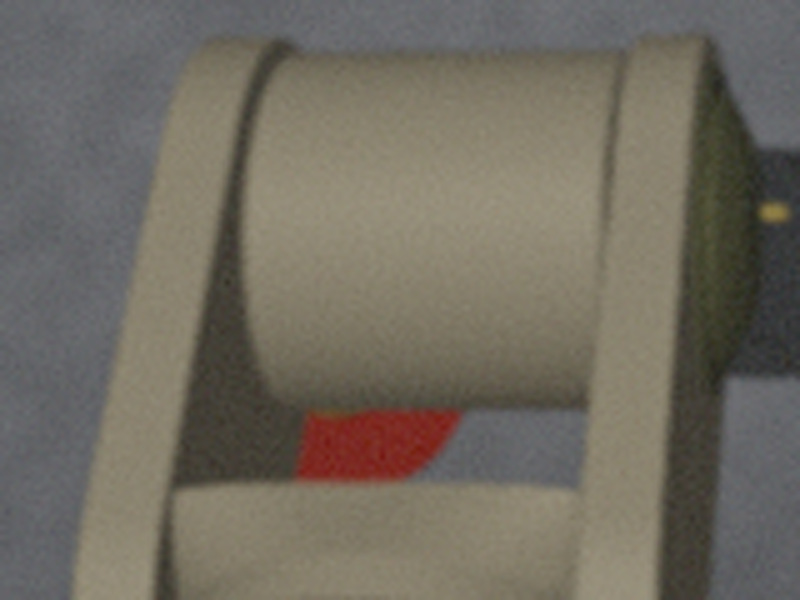

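Lid stands centred on the red mat (side crop: mat centre ~(345,398), lid base ~(335,398)). Next is the pot.

Emit:
servo_tool(plan=[[30, 0, 10, 0, 0, 0], [30, 0, 10, 0, 0, 0], [30, 0, 10, 0, 0, 0], [30, 0, 10, 0, 0, 0], [25, 0, 10, 0, 0, 0], [17, 0, 6, 0, 0, 0], [5, 0, 2, 0, 0, 0], [0, 0, 0, 0, 0, 0], [0, 0, 0, 0, 0, 0], [0, 0, 0, 0, 0, 0]], fingers=68)

```text
t: 10.72
position: [0.4773, -0.0334, 0.1467]
tool_rot: [0.5, -0.5, 0.499, -0.5]
force: [-0.6, -0.5, 0.5]
grip_width: 0.774
```

```bash
python3 st.py; python3 look.py e 275,373 277,333
```

```text
10.72 [ 0.4773 -0.0334  0.1467] grip 68.2 F [-0.57 -0.48  0.52] q [-0.32  0.31  1.76  0.    1.07  1.25]
[[0.002, -0.0, 1.0], [-1.0, 0.0, 0.002], [-0.0, -1.0, -0.0]]
side crop origin row,col 215 293 x5
top crop origin row,col 217 253 x5
```

View pics/side_e.png

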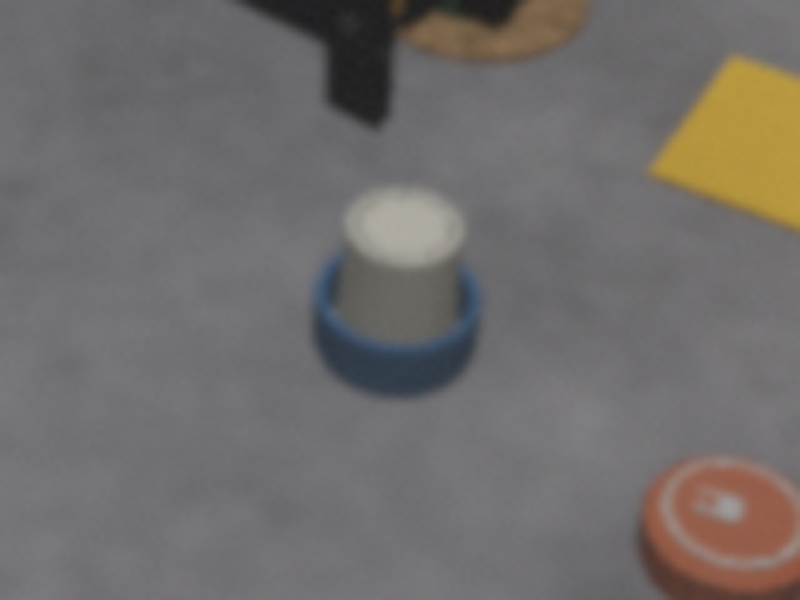

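```bash
python3 - <<'E'
from h import *
f=grab_frame("side")
print(at_z(f,(260.4,373.6),.066))
print(rep(seg(f,(260.4,373.6),.066,(15,10,135),(50,90,255),20)))
E
```

```text
[ 0.47743772 -0.03150536  0.066     ]
circ 478.7 -32.9 r22.7 | ell [478.5 -32.7] [42.1 43.3] | rect [478.5 -32.6] [45.3 41.5] 40.7
```

Emit:
servo_tool(plan=[[0, 15, 0, 0, 0, 0], [0, 30, 0, 0, 0, 0], [0, 15, 0, 0, 0, 0], [0, 0, 0, 0, 0, 0], [0, 0, 0, 0, 0, 0]])

```text
t: 11.28
position: [0.4776, -0.0343, 0.0868]
tool_rot: [0.5, -0.5, 0.5, -0.5]
force: [0.0, -0.4, 0.2]
grip_width: 0.772
```

Emit:
servo_tool(plan=[[-1, 15, 0.5, 0, 0, 0], [0, 15, 0, 0, 0, 0], [0, 12, 0, 0, 0, 0], [0, 6, 0, 0, 0, 0], [0, 3, 0, 0, 0, 0], [0, 0, 0, 0, 0, 0], [0, 0, 0, 0, 0, 0]])

```text
t: 11.87
position: [0.4787, -0.0338, 0.0366]
tool_rot: [0.5, -0.499, 0.5, -0.5]
force: [0.3, 0.4, 0.1]
grip_width: 0.77
```

Emit:
servo_tool(plan=[[0, 0, 0, 0, 0, 0], [0, 0, 0, 0, 0, 0], [0, 0, 0, 0, 0, 0], [0, 0, 0, 0, 0, 0], [0, 0, 0, 0, 0, 0], [0, 0, 0, 0, 0, 0], [0, 0, 0, 0, 0, 0], [0, 0, 0, 0, 0, 0], [0, 0, 0, 0, 0, 0], [0, 0, 0, 0, 0, 0]], fingers=40, newtons=6)

```text
t: 12.7
position: [0.4784, -0.0337, 0.036]
tool_rot: [-0.5, 0.5, -0.5, 0.5]
force: [-0.4, 0.7, 4.8]
grip_width: 0.528
```

```bash
python3 st.py; python3 look.py f 275,373 277,333
```

```text
12.7 [ 0.4784 -0.0337  0.036 ] grip 46.5 F [-0.37  0.74  4.83] q [-0.32  0.49  1.85  0.    0.8   1.26]
[[0.0, 0.0, 1.0], [-1.0, -0.0, 0.0], [0.0, -1.0, 0.0]]
side crop origin row,col 215 293 x5
top crop origin row,col 217 253 x5
```

View pics/side_f.png

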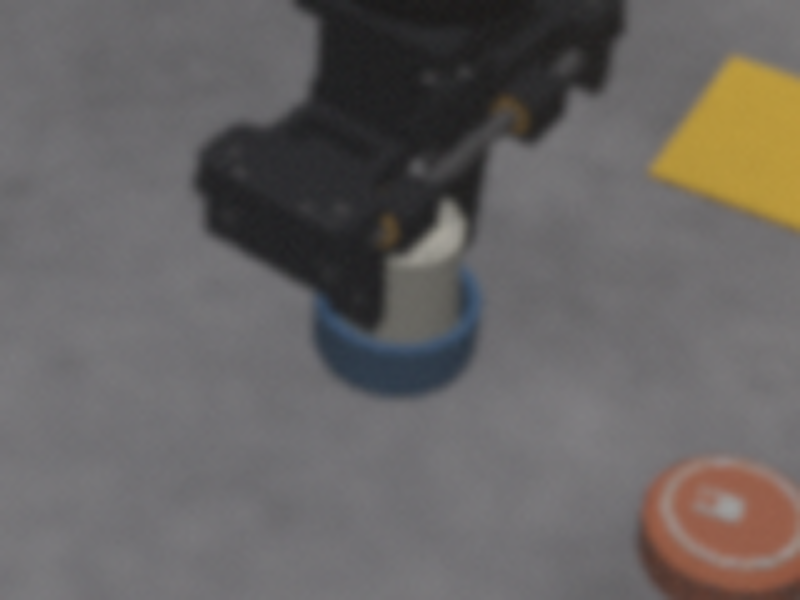

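Emit:
servo_tool(plan=[[0, -3, 0, 0, 0, 0], [0, -3, 0, 0, 0, 0], [0, -6, 0, 0, 0, 0], [0, -8, 0, 0, 0, 0], [0, 0, 0, 0, 0, 0], [0, 0, 0, 0, 0, 0]])

```text
t: 13.3
position: [0.4784, -0.0337, 0.0563]
tool_rot: [0.5, -0.5, 0.5, -0.5]
force: [0.6, -0.1, -0.3]
grip_width: 0.529
```

```bash
python3 st.py; python3 look.py g 275,373 277,333
```

```text
13.3 [ 0.4784 -0.0337  0.0563] grip 46.6 F [ 0.59 -0.14 -0.27] q [-0.32  0.45  1.84 -0.    0.85  1.26]
[[0.0, 0.001, 1.0], [-1.0, -0.0, 0.0], [0.0, -1.0, 0.001]]
side crop origin row,col 215 293 x5
top crop origin row,col 217 253 x5
```

View pics/side_g.png

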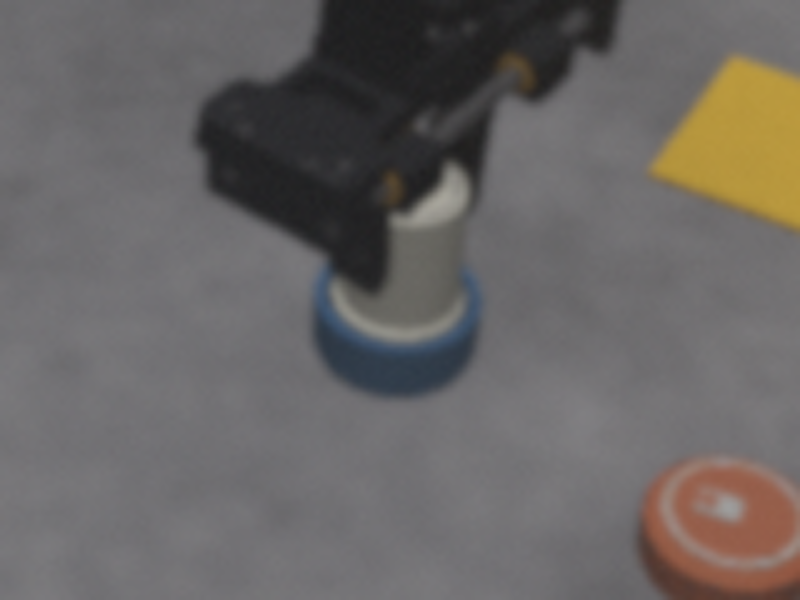

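Pot came up cleanly; its rim is visible (crop ~(325,400)) and the dish stayed put.

Emit:
servo_tool(plan=[[0, -15, 0, 0, 0, 0], [0, -25, 0, 0, 0, 0], [0, -24, 0, 0, 0, 0], [0, 0, 0, 0, 0, 0]])

```text
t: 13.73
position: [0.4799, -0.0341, 0.1232]
tool_rot: [0.499, -0.498, 0.502, -0.501]
force: [0.4, -0.7, 0.5]
grip_width: 0.53
```

```bash
python3 st.py; python3 - <<'E'
from h import *
f={n:grab_frame(n) for n in("side","top")}
for n in f: cv2.imwrite(f"pics/{n}_h.png",f[n]["pixels"])
for q,z,lo,hi,T,S,w in [("yellow",.004,(20,120,60),(32,255,255),(312,442),(245,447),50),("cork",.004,(8,60,50),(25,255,255),(221,447),(214,388),40),("grey",.004,(95,30,30),(118,120,85),(214,165),(352,211),50)]:
  for n,rc in(("top",T),("side",S)):
    try: print(q,n,rep(seg(f[n],rc,z,lo,hi,w)))
    except Exception as e: print(q,n,e)
for q,z in(("mat_yellow",.0),("mat_grey",0),("mat_cork",0),("green_can",.004)):
  for n in f:
    for o in spot_point(n,q)[:1]: print(q,n,o["p"],at_z(f[n],o["position"],z))
E
```

```text
13.73 [ 0.4799 -0.0341  0.1232] grip 46.7 F [ 0.44 -0.71  0.5 ] q [-0.32  0.35  1.78  0.    1.01  1.26]
[[0.0, 0.006, 1.0], [-1.0, -0.002, 0.0], [0.002, -1.0, 0.006]]
yellow top circ 412.5 -251.1 r68.5 | ell [ 412.8 -250.9] [115.1 115.5] | rect [ 413.  -250.9] [99.8 99.7] 8.0
yellow side circ 412.4 -250.1 r67.2 | ell [ 412.5 -249.5] [111.6 119. ] | rect [ 412.8 -249.4] [ 99.2 101. ] 8.0
cork top circ 590.4 -258.2 r54.6 | ell [ 590.4 -258.3] [106.6 106.9] | rect [ 590.3 -258.2] [108.6 106.1] 45.3
cork side circ 580.5 -278.9 r66.1 | ell [ 571.1 -277.1] [ 48.3 123.4] | rect [ 568.  -285.3] [ 42.3 131.9] 27.0
grey top circ 591.3 291.0 r68.0 | ell [591.1 292. ] [111.  113.7] | rect [591.3 292.2] [99.2 99.1] 84.8
grey side circ 591.0 295.0 r65.2 | ell [590.6 294.6] [107.1 112.6] | rect [590.4 293.7] [95.8 95.2] 85.3
mat_yellow side 0.66 [ 0.42032727 -0.24762453  0.        ]
mat_yellow top 0.7 [ 0.41310267 -0.25298292  0.        ]
mat_grey side 0.6 [ 5.92001544e-01  2.90220771e-01 -1.11022302e-16]
mat_grey top 0.77 [0.59805215 0.29302367 0.        ]
mat_cork side 0.58 [ 0.59166437 -0.25559521  0.        ]
mat_cork top 0.68 [ 0.5922966  -0.26561003  0.        ]
green_can side 0.49 [ 0.60362467 -0.25558681  0.004     ]
green_can top 0.73 [ 0.59719249 -0.26034261  0.004     ]
```

View pics/side_h.png

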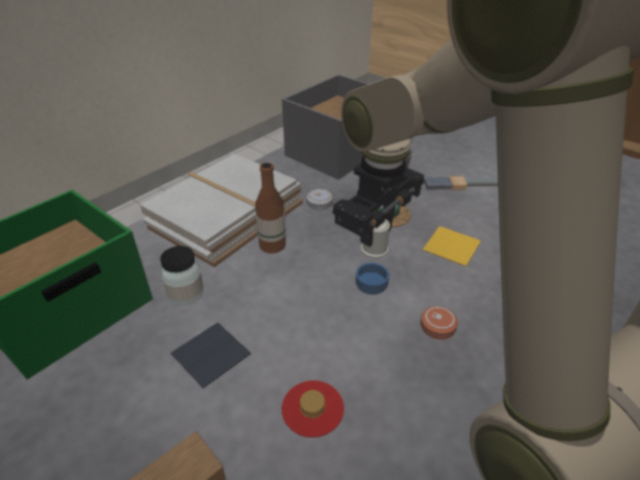

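Side picture: pot held at (238,375), empty dish at (278,372), yellow mat at (245,452). Moving the pot to yellow.

Emit:
servo_tool(plan=[[16, 0, -5, 0, 0, 0], [28, 0, -8.4, 0, 0, 0], [28, 0, -8.4, 0, 0, 0], [28, 0, -8.4, 0, 0, 0], [28, 0, -8.4, 0, 0, 0], [28, 0, -8.4, 0, 0, 0], [28, 0, -8.4, 0, 0, 0], [20, 0, -6, 0, 0, 0], [12.5, 0, -4, 0, 0, 0], [0, 0, 0, 0, 0, 0], [0, 15, 0, 0, 0, 0], [0, 25, 0, 0, 0, 0], [0, 20, 0, 0, 0, 0], [0, 12, 0, 0, 0, 0], [0, 6, 0, 0, 0, 0], [0, 3, 0, 0, 0, 0], [0, 0, 0, 0, 0, 0], [0, 0, 0, 0, 0, 0]])

```text
t: 15.73
position: [0.4132, -0.2502, 0.0393]
tool_rot: [0.5, -0.5, 0.5, -0.5]
force: [0.0, 0.1, 0.2]
grip_width: 0.53
```

```bash
python3 st.py; python3 look.py i 240,450 312,442
```

```text
15.73 [ 0.4132 -0.2502  0.0393] grip 46.7 F [0.02 0.07 0.19] q [-0.79  0.49  1.84  0.    0.81  0.78]
[[0.0, 0.001, 1.0], [-1.0, -0.001, 0.0], [0.001, -1.0, 0.001]]
side crop origin row,col 180 370 x5
top crop origin row,col 252 362 x5
```

View pics/side_i.png

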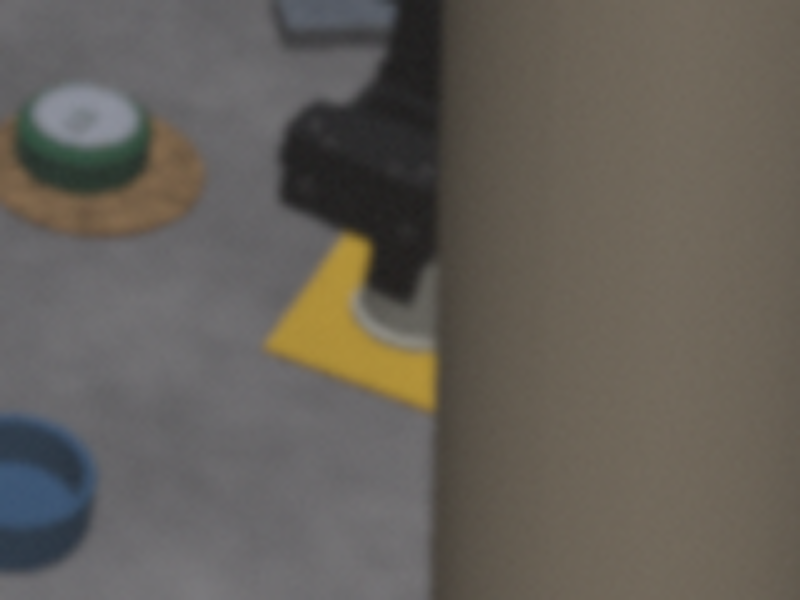

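Emit:
servo_tool(plan=[[0, 1.5, 0, 0, 0, 0], [0, 1.5, 0, 0, 0, 0], [0, 1, 0, 0, 0, 0], [0, 0, 0, 0, 0, 0], [0, 0, 0, 0, 0, 0]])

```text
t: 16.25
position: [0.4128, -0.2502, 0.0347]
tool_rot: [-0.5, 0.5, -0.5, 0.5]
force: [-0.1, 0.5, -0.0]
grip_width: 0.528
```

Emit:
servo_tool(plan=[[0, 0.5, 0, 0, 0, 0], [0, 0.5, 0, 0, 0, 0], [0, 0, 0, 0, 0, 0], [0, 0, 0, 0, 0, 0]])

```text
t: 16.58
position: [0.4129, -0.2503, 0.034]
tool_rot: [0.5, -0.5, 0.5, -0.5]
force: [-0.9, 0.3, 4.9]
grip_width: 0.531
```

Emit:
servo_tool(plan=[[0, 0, 0, 0, 0, 0], [0, 0, 0, 0, 0, 0], [0, 0, 0, 0, 0, 0], [0, 0, 0, 0, 0, 0], [0, 0, 0, 0, 0, 0], [0, 0, 0, 0, 0, 0], [0, -5, 0, 0, 0, 0], [0, -15, 0, 0, 0, 0], [0, -30, 0, 0, 0, 0], [0, -30, 0, 0, 0, 0], [0, -10, 0, 0, 0, 0], [0, 0, 0, 0, 0, 0]], fingers=66)

```text
t: 17.58
position: [0.4137, -0.251, 0.126]
tool_rot: [0.5, -0.498, 0.502, -0.5]
force: [0.5, 0.5, -0.4]
grip_width: 0.751
```

```bash
python3 st.py; python3 - <<'E'
from h import *
f={n:grab_frame(n) for n in("side","top")}
for n in f: cv2.imwrite(f"pics/{n}_j.png",f[n]["pixels"])
for n,rc in(("top",(219,449)),("side",(208,387))):
  for nm,z,lo,hi in(("can top",.032,(85,8,90),(130,80,255)),("green",.02,(55,60,20),(90,255,110)),("cork",.004,(8,60,50),(25,255,255))):
    try: print(n,nm,rep(seg(f[n],rc,z,lo,hi,30 if nm=="cork" else 18)))
    except Exception as e: print(n,nm,e)
E
```

```text
17.58 [ 0.4137 -0.251   0.126 ] grip 66.1 F [ 0.5   0.48 -0.41] q [-0.79  0.35  1.77  0.    1.02  0.78]
[[0.0, 0.004, 1.0], [-1.0, -0.004, 0.0], [0.004, -1.0, 0.004]]
top can top circ 595.4 -255.7 r26.6 | ell [ 595.5 -255.9] [50.7 51. ] | rect [ 595.9 -255.7] [50.5 50.8] 1.4
top green circ 596.2 -256.2 r32.6 | ell [ 596.7 -257. ] [59.2 61.3] | rect [ 596.3 -256.6] [62.8 63.1] 1.3
top cork circ 590.7 -258.3 r54.3 | ell [ 591.2 -258.3] [105.  106.9] | rect [ 590.8 -258.7] [105.4 107.4] 1.6
side can top circ 605.3 -258.8 r34.8 | ell [ 599.9 -259.3] [51.4 60.8] | rect [ 599.2 -259.6] [52.4 59.9] 21.1
side green circ 596.6 -256.0 r29.5 | ell [ 599.1 -260.2] [56.3 58.5] | rect [ 591.7 -247.6] [58.1 33.8] 32.0
side cork circ 589.5 -256.7 r54.9 | ell [ 588.7 -255.5] [100.1 101.4] | rect [ 585.2 -251.3] [107.8  90.3] 40.8
```

View pics/top_j.png

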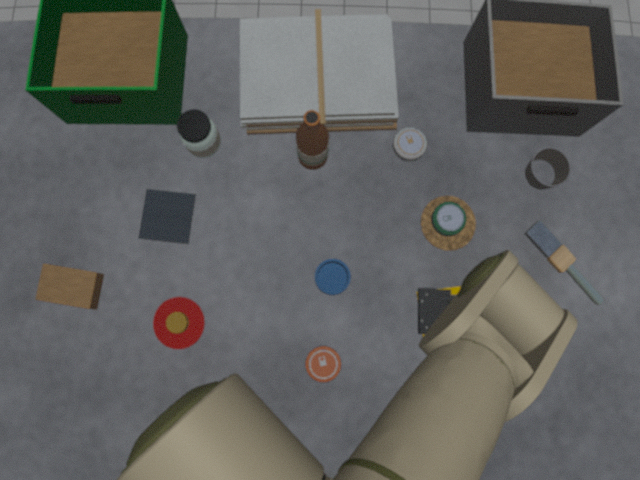

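View pics/side_j.png

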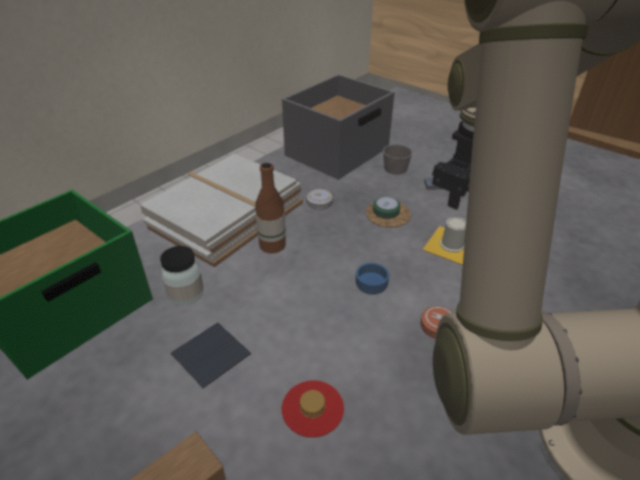

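Top picture: the can is at (219,449) on the cork, the dish is empty at (277,333), the lid is on red, and the pot (in the side picture at (234,455)) stands on yellow. Going to the can.

Emit:
servo_tool(plan=[[0, 0, 15, 0, 0, 0], [1, 0, 28, 0, 0, 0], [1, 0, 28, 0, 0, 0], [1, 0, 28, 0, 0, 0], [1, 0, 28, 0, 0, 0], [1, 0, 25, 0, 0, 0], [0.7, 0, 20, 0, 0, 0], [0, 0, 10.8, 0, 0, 0], [0, 15, 0, 0, 0, 0], [0, 30, 0, 0, 0, 0], [0, 25, 0, 0, 0, 0], [0, 10, 0, 0, 0, 0], [0, 0, 0, 0, 0, 0], [0, 0, 0, 0, 0, 0]], fingers=86)

```text
t: 18.85
position: [0.5955, -0.2558, 0.0434]
tool_rot: [-0.5, 0.5, -0.5, 0.5]
force: [0.1, -0.1, 0.2]
grip_width: 0.978
```

```bash
python3 st.py; python3 look.py k 205,387 220,447
```

```text
18.85 [ 0.5955 -0.2558  0.0434] grip 86.1 F [ 0.07 -0.14  0.21] q [-0.59  0.77  1.29  0.    1.08  0.98]
[[0.0, -0.001, 1.0], [-1.0, 0.001, 0.0], [-0.001, -1.0, -0.001]]
side crop origin row,col 145 307 x5
top crop origin row,col 160 367 x5
```

View pics/side_k.png

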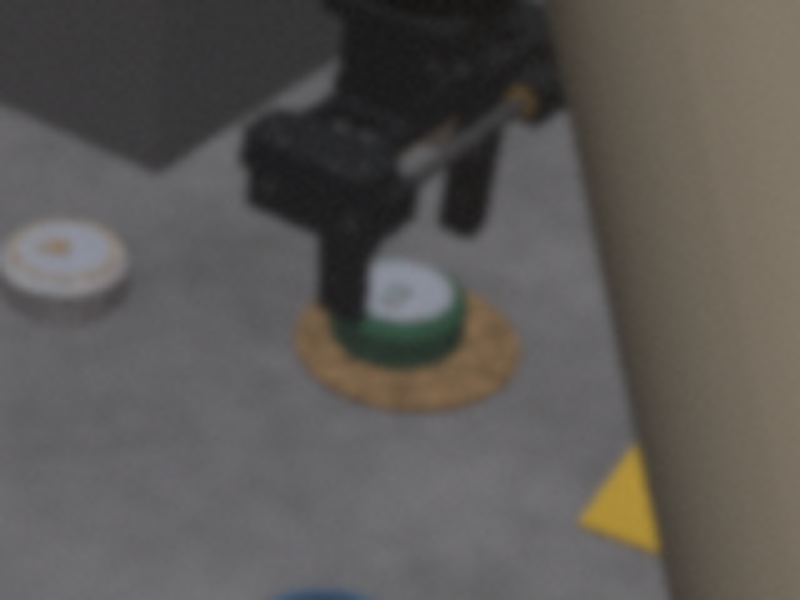

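View pics/top_k.png

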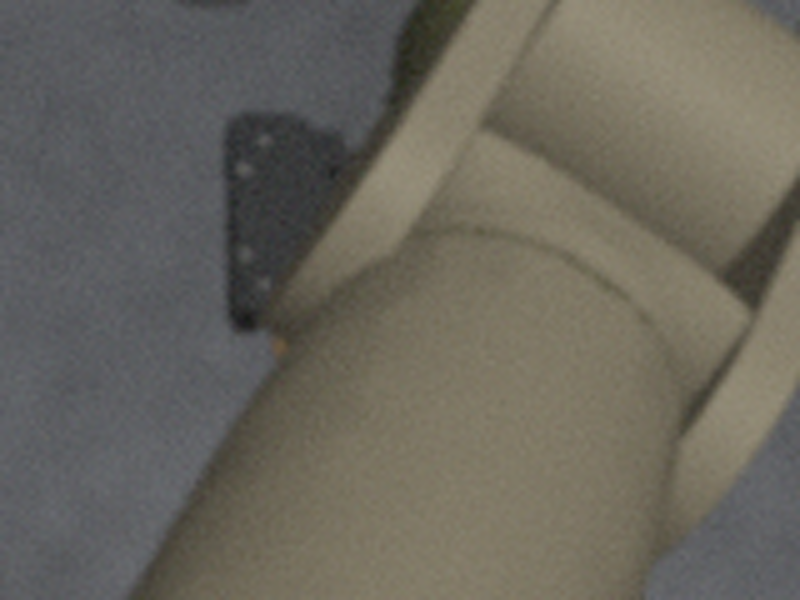

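The fingers are on both sides of the can, which is seen between them at side crop ~(310,400).

Emit:
servo_tool(plan=[[0, 12, 0, 0, 0, 0], [0, 10, 0, 0, 0, 0], [0, 7, 0, 0, 0, 0], [0, 5, 0, 0, 0, 0], [0, 0, 0, 0, 0, 0], [0, 0, 0, 0, 0, 0]])

```text
t: 19.45
position: [0.5956, -0.2558, 0.0094]
tool_rot: [-0.5, 0.5, -0.5, 0.5]
force: [0.7, 1.2, -0.2]
grip_width: 0.975
```

Emit:
servo_tool(plan=[[0, 0, 0, 0, 0, 0], [0, 0, 0, 0, 0, 0], [0, 0, 0, 0, 0, 0], [0, 0, 0, 0, 0, 0], [0, 0, 0, 0, 0, 0], [0, 0, 0, 0, 0, 0], [0, 0, 0, 0, 0, 0], [0, 0, 0, 0, 0, 0], [0, 0, 0, 0, 0, 0], [0, 0, 0, 0, 0, 0]], fingers=55, newtons=8)

```text
t: 20.28
position: [0.5958, -0.2559, 0.01]
tool_rot: [0.5, -0.5, 0.5, -0.5]
force: [-0.2, 0.6, 5.5]
grip_width: 0.738
```

```bash
python3 st.py
```

```text
20.28 [ 0.5958 -0.2559  0.01  ] grip 65.0 F [-0.16  0.57  5.49] q [-0.59  0.82  1.31 -0.    1.01  0.98]
[[0.0, 0.0, 1.0], [-1.0, -0.0, 0.0], [0.0, -1.0, 0.0]]
```

Emit:
servo_tool(plan=[[0, -3, 0, 0, 0, 0], [0, -7, 0, 0, 0, 0], [0, -20, 0, 0, 0, 0], [0, -30, 0, 0, 0, 0], [0, -30, 0, 0, 0, 0], [0, -20, 0, 0, 0, 0], [0, 0, 0, 0, 0, 0]])

```text
t: 20.87
position: [0.5972, -0.2568, 0.1249]
tool_rot: [0.499, -0.497, 0.503, -0.501]
force: [-0.0, -0.2, -0.1]
grip_width: 0.737
```

```bash
python3 st.py; python3 look.py l 205,387 220,447; python3 - <<'E'
from h import *
f={n:grab_frame(n) for n in("side","top")}
print("jar base near edge", at_z(f["top"],(153,202),.0), at_z(f["side"],(299,186),0),"lid c",at_z(f["top"],(124,195),.08))
for q in ("mat_cork",):
  print(rep(seg(f["side"],(214,388),.004,(8,60,50),(25,255,255),40)))
E
```

```text
20.87 [ 0.5972 -0.2568  0.1249] grip 65.0 F [-0.02 -0.15 -0.11] q [-0.59  0.68  1.23  0.    1.22  0.98]
[[0.0, 0.007, 1.0], [-1.0, -0.004, 0.0], [0.004, -1.0, 0.007]]
side crop origin row,col 145 307 x5
top crop origin row,col 160 367 x5
jar base near edge [0.72130655 0.23091273 0.        ] [0.73143997 0.23875802 0.        ] lid c [0.75214839 0.22930979 0.08      ]
circ 590.7 -256.6 r55.3 | ell [ 590.  -256.6] [105.9 107.1] | rect [ 589.6 -257. ] [105.9 108.9] 7.3
```

View pics/side_l.png

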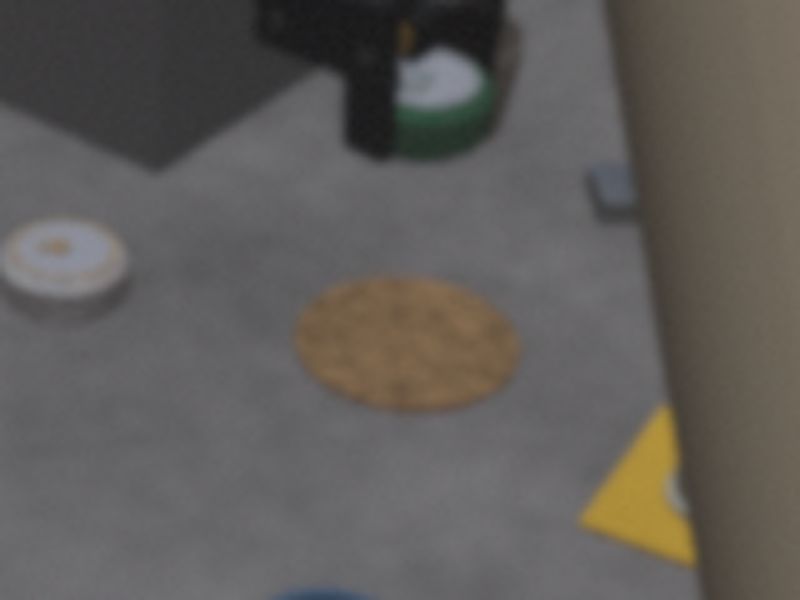

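The can is held level and the cork mat is bare; the jar is well beyond the grey mat (x ≥ 0.72). Carrying it over.

Emit:
servo_tool(plan=[[-15, 0, -7, 0, 0, 0], [-28, 0, -14, 0, 0, 0], [-30, 0, -15, 0, 0, 0], [-30, 0, -15, 0, 0, 0], [-30, 0, -15, 0, 0, 0], [-30, 0, -15, 0, 0, 0], [-30, 0, -15, 0, 0, 0], [-30, 0, -14, 0, 0, 0], [-30, 0, -8, 0, 0, 0], [-30, 0, 0, 0, 0, 0], [-30, 0, 8, 0, 0, 0], [-30, 0, 14, 0, 0, 0], [-30, 0, 15, 0, 0, 0], [-30, 0, 15, 0, 0, 0], [-30, 0, 15, 0, 0, 0], [-30, 0, 15, 0, 0, 0], [-30, 0, 15, 0, 0, 0], [-30, 0, 10, 0, 0, 0], [0, 0, 0, 0, 0, 0], [0, 0, 0, 0, 0, 0]])

```text
t: 22.73
position: [0.5838, 0.268, 0.1176]
tool_rot: [0.501, -0.5, 0.499, -0.5]
force: [0.3, -0.5, 0.7]
grip_width: 0.736
```

```bash
python3 st.py
```

```text
22.73 [0.5838 0.268  0.1176] grip 64.9 F [ 0.3  -0.54  0.65] q [ 0.25  0.68  1.26 -0.    1.21  1.82]
[[0.002, -0.003, 1.0], [-1.0, -0.001, 0.002], [0.001, -1.0, -0.003]]
```

Emit:
servo_tool(plan=[[-13, 0, 3, 0, 0, 0], [-12.8, 0, 3.3, 0, 0, 0], [0, 15, 0, 0, 0, 0], [0, 28, 0, 0, 0, 0], [0, 28, 0, 0, 0, 0], [0, 18, 0, 0, 0, 0], [0, 10, 0, 0, 0, 0], [0, 5, 0, 0, 0, 0], [0, 2, 0, 0, 0, 0], [0, 0, 0, 0, 0, 0], [0, 0, 0, 0, 0, 0]])

```text
t: 23.65
position: [0.5914, 0.2929, 0.015]
tool_rot: [-0.499, 0.5, -0.5, 0.501]
force: [0.6, 0.0, 0.4]
grip_width: 0.738
```

```bash
python3 st.py; python3 look.py m 345,211 220,175
```

```text
23.65 [0.5914 0.2929 0.015 ] grip 65.0 F [0.58 0.01 0.38] q [ 0.28  0.83  1.26 -0.    1.04  1.85]
[[-0.0, 0.002, 1.0], [-1.0, 0.0, -0.0], [-0.0, -1.0, 0.002]]
side crop origin row,col 285 131 x5
top crop origin row,col 160 95 x5
```

View pics/side_m.png

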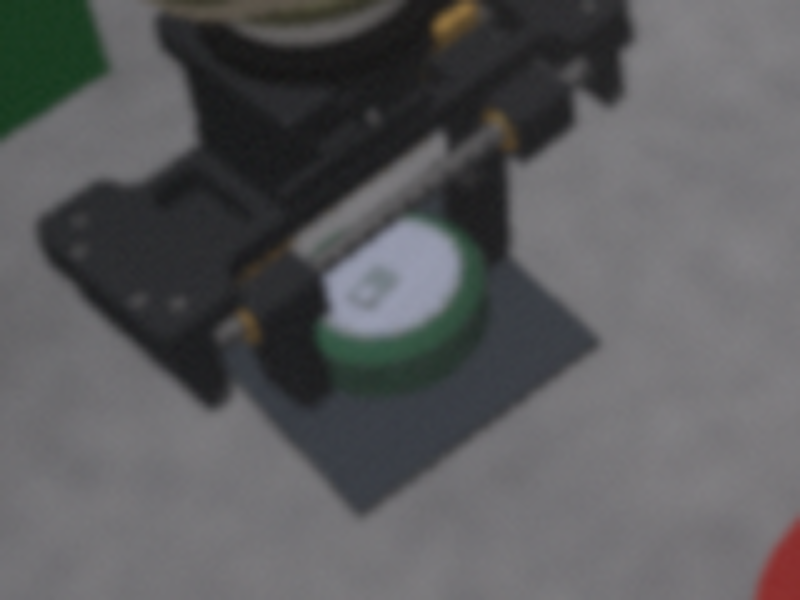

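The can is over the grey mat, a few mm up. Lowering to contact.

Emit:
servo_tool(plan=[[0, 2, 0, 0, 0, 0], [0, 1.5, 0, 0, 0, 0], [0, 1, 0, 0, 0, 0], [0, 0, 0, 0, 0, 0], [0, 0, 0, 0, 0, 0]])

```text
t: 24.17
position: [0.591, 0.293, 0.0099]
tool_rot: [-0.5, 0.5, -0.5, 0.5]
force: [-1.0, -0.4, 4.8]
grip_width: 0.734
```

Emit:
servo_tool(plan=[[0, 0.5, 0, 0, 0, 0], [0, 0.5, 0, 0, 0, 0], [0, 0, 0, 0, 0, 0], [0, 0, 0, 0, 0, 0]])

```text
t: 24.5
position: [0.5911, 0.293, 0.0096]
tool_rot: [-0.5, 0.5, -0.5, 0.5]
force: [-4.3, -1.8, 10.1]
grip_width: 0.738
```

Emit:
servo_tool(plan=[[0, -1, 0, 0, 0, 0], [0, 0, 0, 0, 0, 0], [0, 0, 0, 0, 0, 0], [0, 0, 0, 0, 0, 0], [0, 0, 0, 0, 0, 0], [0, 0, 0, 0, 0, 0], [0, -5, 0, 0, 0, 0], [0, -15, 0, 0, 0, 0], [0, -30, 0, 0, 0, 0], [0, -30, 0, 0, 0, 0], [0, -30, 0, 0, 0, 0], [20, 0, -7, 0, 0, 0], [30, 0, -10.4, 0, 0, 0], [30, 0, -10.4, 0, 0, 0], [30, 0, -10.4, 0, 0, 0], [0, 0, 0, 0, 0, 0], [0, 0, 0, 0, 0, 0]], fingers=86)

```text
t: 25.92
position: [0.5527, 0.1819, 0.12]
tool_rot: [0.499, -0.5, 0.501, -0.5]
force: [0.2, -0.7, 0.4]
grip_width: 0.973
```

```bash
python3 st.py; python3 look.py n 345,211 220,175; python3 - <<'E'
from h import *
f={n:grab_frame(n) for n in("side","top")}
for n in f:
    for o in spot_point(n,"green_can")[:1]: print(n,o["p"],at_z(f[n],o["position"],.004))
    try: print(rep(seg(f[n],{"top":(277,333),"side":(275,373)}[n],.03,(100,90,30),(118,255,255),40)))
    except Exception as e: print(e)
E
```

```text
25.92 [0.5527 0.1819 0.12  ] grip 85.7 F [ 0.19 -0.75  0.38] q [0.12 0.55 1.47 0.   1.12 1.69]
[[-0.002, 0.001, 1.0], [-1.0, 0.0, -0.002], [-0.0, -1.0, 0.001]]
side crop origin row,col 285 131 x5
top crop origin row,col 160 95 x5
side 0.66 [0.59571394 0.29513942 0.004     ]
circ 476.8 -29.1 r33.6 | ell [476.7 -29.4] [62.3 65.1] | rect [476.2 -29.1] [60.6 65.3] 37.0
circ 478.3 -33.4 r33.2 | ell [478.3 -33.2] [64.2 65. ] | rect [478.2 -33.3] [65.  65.1] 27.7
```

View pics/side_n.png

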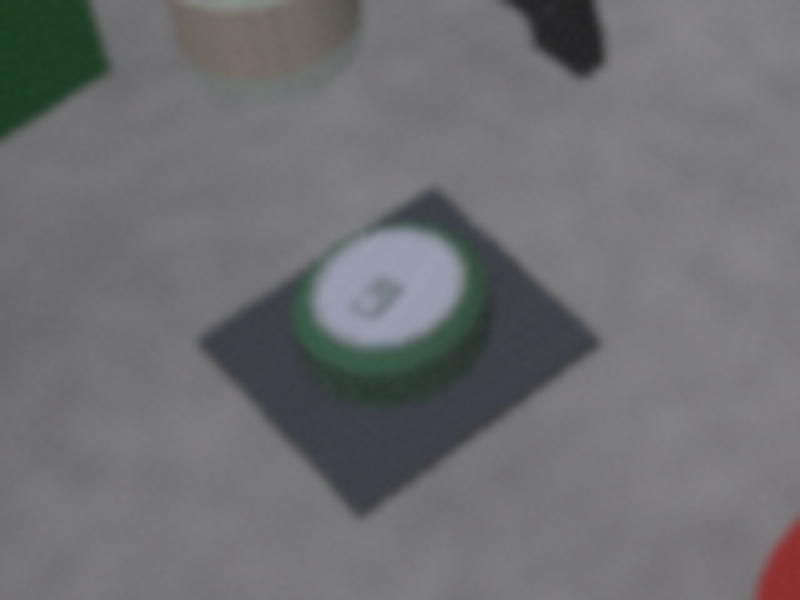

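The can lies in the middle of the grey mat. Now the dish.

Emit:
servo_tool(plan=[[16, 0, -6, 0, 0, 0], [28, 0, -9.8, 0, 0, 0], [28, 0, -9.8, 0, 0, 0], [28, 0, -9.8, 0, 0, 0], [28, 0, -9.8, 0, 0, 0], [28, 0, -9.8, 0, 0, 0], [28, 0, -9.8, 0, 0, 0], [20, 0, -6.2, 0, 0, 0], [11.8, 0, -3.6, 0, 0, 0], [0, 10, 0, 0, 0, 0], [0, 25, 0, 0, 0, 0], [0, 25, 0, 0, 0, 0], [0, 15, 0, 0, 0, 0], [0, 0, 0, 0, 0, 0], [0, 0, 0, 0, 0, 0]])

```text
t: 27.47
position: [0.478, -0.032, 0.0437]
tool_rot: [0.5, -0.5, 0.499, -0.5]
force: [-0.6, 0.1, 0.1]
grip_width: 0.974
```

```bash
python3 st.py; python3 look.py o 275,373 277,333
```

```text
27.47 [ 0.478  -0.032   0.0437] grip 85.8 F [-0.63  0.1   0.14] q [-0.31  0.48  1.85  0.    0.82  1.26]
[[0.001, -0.001, 1.0], [-1.0, 0.001, 0.001], [-0.001, -1.0, -0.001]]
side crop origin row,col 215 293 x5
top crop origin row,col 217 253 x5
```

View pics/side_o.png

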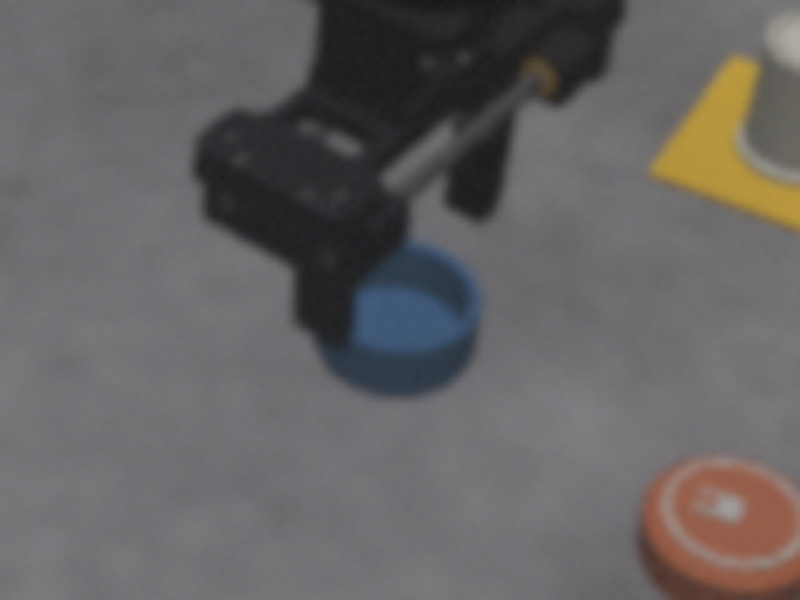

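Fingers straddle the dish (crop ~(310,405)). Descending and gripping.

Emit:
servo_tool(plan=[[0.5, 10, 0, 0, 0, 0], [0, 8, 0, 0, 0, 0], [0, 7, 0, 0, 0, 0], [0, 6, 0, 0, 0, 0], [0, 3, 0, 0, 0, 0], [0, 0, 0, 0, 0, 0], [0, 0, 0, 0, 0, 0]])

```text
t: 28.15
position: [0.4781, -0.0334, 0.0102]
tool_rot: [0.5, -0.5, 0.5, -0.5]
force: [-0.4, 0.1, -0.6]
grip_width: 0.975
```

Emit:
servo_tool(plan=[[0, 0, 0, 0, 0, 0], [0, 0, 0, 0, 0, 0], [0, 0, 0, 0, 0, 0], [0, 0, 0, 0, 0, 0], [0, 0, 0, 0, 0, 0], [0, 0, 0, 0, 0, 0], [0, 0, 0, 0, 0, 0], [0, 0, 0, 0, 0, 0], [0, 0, 0, 0, 0, 0], [0, 0, 0, 0, 0, 0]], fingers=55, newtons=20)

```text
t: 28.98
position: [0.4782, -0.0334, 0.0104]
tool_rot: [-0.5, 0.5, -0.5, 0.5]
force: [-1.1, 0.3, 5.3]
grip_width: 0.775
```

```bash
python3 st.py
```

```text
28.98 [ 0.4782 -0.0334  0.0104] grip 68.3 F [-1.11  0.31  5.25] q [-0.31  0.54  1.86 -0.    0.74  1.26]
[[0.0, 0.0, 1.0], [-1.0, -0.0, 0.0], [0.0, -1.0, 0.0]]
```

Emit:
servo_tool(plan=[[0, -3, 0, 0, 0, 0], [0, -7, 0, 0, 0, 0], [0, -15, 0, 0, 0, 0], [0, -15, 0, 0, 0, 0], [0, 0, 0, 0, 0, 0], [0, 0, 0, 0, 0, 0]])

```text
t: 29.48
position: [0.4782, -0.0334, 0.0505]
tool_rot: [0.5, -0.5, 0.5, -0.5]
force: [-0.4, 0.1, -1.5]
grip_width: 0.772
```

```bash
python3 st.py; python3 look.py p 275,373 277,333
```

```text
29.48 [ 0.4782 -0.0334  0.0505] grip 68.0 F [-0.39  0.14 -1.51] q [-0.31  0.46  1.84 -0.    0.83  1.26]
[[0.0, 0.001, 1.0], [-1.0, -0.0, 0.0], [0.0, -1.0, 0.001]]
side crop origin row,col 215 293 x5
top crop origin row,col 217 253 x5
```

View pics/side_p.png

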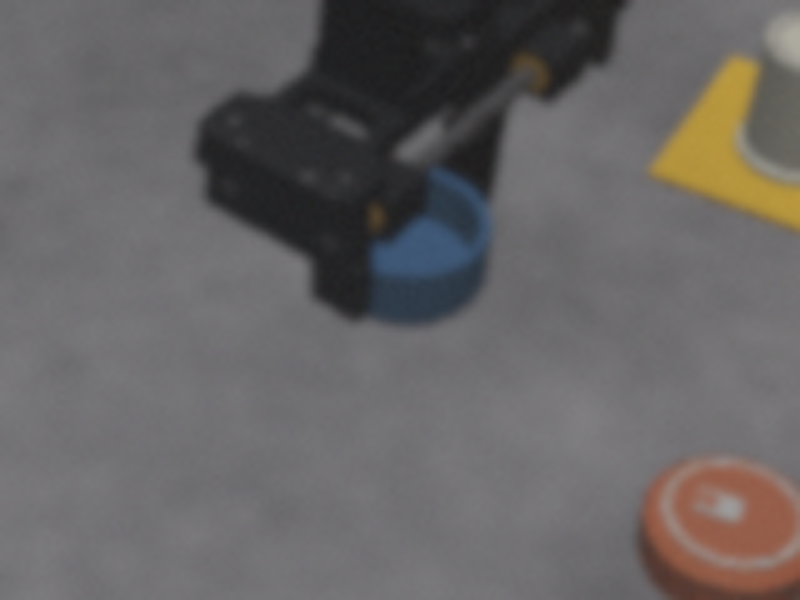

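The dish is lifted and level, with its ~1.5 N weight on the wrist. Carrying to the cork.

Emit:
servo_tool(plan=[[0, -15, 0, 0, 0, 0], [0, -25, 0, 0, 0, 0], [8, -10, 4, 0, 0, 0], [18, 0, 9, 0, 0, 0], [22, 0, 11, 0, 0, 0], [22, 0, 11, 0, 0, 0], [22, 0, 11, 0, 0, 0], [22, 0, 11, 0, 0, 0], [22, 0, 11, 0, 0, 0], [22, 0, 11, 0, 0, 0], [22, 0, 11, 0, 0, 0], [20, 0, 10, 0, 0, 0], [14, 0, 7, 0, 0, 0], [7, 0, 4, 0, 0, 0], [3.1, 0, 1.4, 0, 0, 0], [0, 0, 0, 0, 0, 0], [0, 0, 0, 0, 0, 0]])

```text
t: 31.0
position: [0.5902, -0.2566, 0.0997]
tool_rot: [-0.5, 0.5, -0.499, 0.5]
force: [-0.4, 0.5, -1.9]
grip_width: 0.777
```

Emit:
servo_tool(plan=[[0, 15, 0, 0, 0, 0], [0, 20, 0, 0, 0, 0], [0, 20, 0, 0, 0, 0], [0, 15, 0, 0, 0, 0], [0, 8, 0, 0, 0, 0], [0, 0, 0, 0, 0, 0], [0, 0, 0, 0, 0, 0], [0, 0, 0, 0, 0, 0]])

```text
t: 31.67
position: [0.591, -0.2576, 0.0235]
tool_rot: [0.5, -0.499, 0.501, -0.5]
force: [0.3, 0.2, -1.6]
grip_width: 0.772
```

```bash
python3 st.py; python3 look.py q 205,387 220,447
```

```text
31.67 [ 0.591  -0.2576  0.0235] grip 68.0 F [ 0.28  0.2  -1.63] q [-0.59  0.79  1.32  0.    1.03  0.98]
[[0.0, 0.002, 1.0], [-1.0, -0.001, 0.0], [0.001, -1.0, 0.002]]
side crop origin row,col 145 307 x5
top crop origin row,col 160 367 x5
```

View pics/side_q.png

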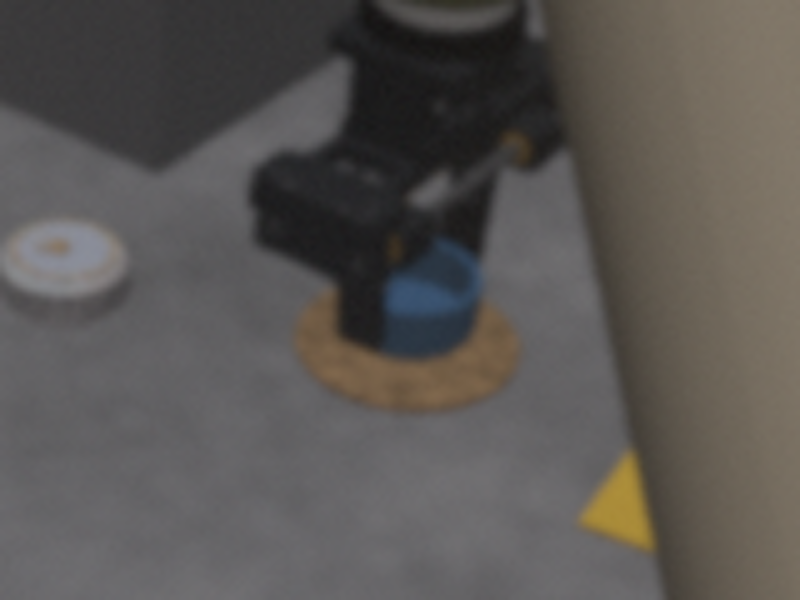

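Dish just above the cork and level. Lowering in small steps to contact (TCP expected ≈ 0.0143).

Emit:
servo_tool(plan=[[0, 2, 0, 0, 0, 0], [0, 2, 0, 0, 0, 0], [0, 1.5, 0, 0, 0, 0], [0, 1, 0, 0, 0, 0], [0, 1, 0, 0, 0, 0], [0, 0, 0, 0, 0, 0], [0, 0, 0, 0, 0, 0]])

```text
t: 32.35
position: [0.5905, -0.2575, 0.0147]
tool_rot: [-0.5, 0.5, -0.5, 0.5]
force: [-0.6, -0.4, -1.1]
grip_width: 0.773
```

Emit:
servo_tool(plan=[[0, 0.5, 0, 0, 0, 0], [0, 0.5, 0, 0, 0, 0], [0, 0, 0, 0, 0, 0], [0, 0, 0, 0, 0, 0]])

```text
t: 32.68
position: [0.5906, -0.2575, 0.0145]
tool_rot: [-0.5, 0.5, -0.5, 0.5]
force: [-3.4, 0.4, 6.7]
grip_width: 0.772
```

Emit:
servo_tool(plan=[[0, 0, 0, 0, 0, 0], [0, 0, 0, 0, 0, 0], [0, 0, 0, 0, 0, 0], [0, 0, 0, 0, 0, 0], [0, 0, 0, 0, 0, 0], [0, 0, 0, 0, 0, 0], [0, 0, 0, 0, 0, 0], [0, -5, 0, 0, 0, 0], [0, -15, 0, 0, 0, 0], [0, -30, 0, 0, 0, 0], [0, -30, 0, 0, 0, 0], [0, -30, 0, 0, 0, 0], [0, -20, 0, 0, 0, 0], [-20, 0, -10, 0, 0, 0], [-30, 0, -15, 0, 0, 0], [-30, 0, -15, 0, 0, 0], [-30, 0, -15, 0, 0, 0], [-30, 0, -15, 0, 0, 0], [-30, 0, -15, 0, 0, 0]], fingers=86)

```text
t: 34.27
position: [0.5045, -0.0862, 0.1442]
tool_rot: [0.5, -0.5, 0.5, -0.5]
force: [-0.8, 0.6, 0.7]
grip_width: 0.974
```

Emit:
servo_tool(plan=[[-30, 0, -10, 0, 0, 0], [-30, 0, -10, 0, 0, 0], [-20, 0, -5, 0, 0, 0], [-10, 0, 0, 0, 0, 0], [0, 0, 0, 0, 0, 0], [0, 0, 0, 0, 0, 0]])

```text
t: 34.77
position: [0.481, 0.0021, 0.144]
tool_rot: [-0.5, 0.5, -0.5, 0.5]
force: [0.8, 0.6, 0.3]
grip_width: 0.979
```

```bash
python3 st.py; python3 - <<'E'
from h import *
f={n:grab_frame(n) for n in("side","top")}
for n in f: cv2.imwrite(f"pics/{n}_end.png",f[n]["pixels"])
for n in f:
  for q,z in(("jar_lid",.004),("pot",.004),("dish",.004),("green_can",.004),("bottle",0)):
    for o in spot_point(n,q)[:1]: print(n,q,round(o["p"],2),np.round(at_z(f[n],o["position"],z),4))
t=f["top"]
for nm,rc,z,lo,hi,w in(("dish",(222,447),.034,(100,90,30),(118,255,255),25),("lid",(320,178),.022,(12,110,60),(25,255,255),30),("can",(214,165),.02,(55,60,20),(90,255,110),30),("pot",(312,442),.064,(15,5,115),(60,90,255),25)):
    try: print(nm,rep(seg(t,rc,z,lo,hi,w)))
    except Exception as e: print(nm,e)
E
```

```text
34.77 [0.481  0.0021 0.144 ] grip 86.2 F [0.81 0.55 0.27] q [-0.24  0.32  1.76 -0.    1.07  1.33]
[[0.001, 0.001, 1.0], [-1.0, -0.0, 0.001], [0.0, -1.0, 0.001]]
side jar_lid 0.91 [0.3829 0.2577 0.004 ]
side pot 0.56 [ 0.4125 -0.2471  0.004 ]
side dish 0.71 [ 0.5971 -0.2768  0.004 ]
side green_can 0.63 [0.5945 0.2899 0.004 ]
side bottle 0.96 [0.7214 0.012  0.    ]
top jar_lid 0.8 [0.3898 0.2568 0.004 ]
top pot 0.58 [ 0.4074 -0.2449  0.004 ]
top dish 0.76 [ 0.595  -0.2611  0.004 ]
top green_can 0.72 [0.5931 0.2906 0.004 ]
top bottle 0.96 [0.7184 0.0112 0.    ]
dish circ 589.2 -255.9 r34.0 | ell [ 589.6 -256. ] [63.5 66.1] | rect [ 589.3 -255.6] [62.9 66.9] 45.0
lid circ 385.9 255.0 r21.4 | ell [385.9 255.4] [38.  41.2] | rect [386.3 254.6] [37.1 41.8] 1.9
can circ 591.4 294.2 r35.0 | ell [592.6 294.1] [65.4 66.7] | rect [592.9 294.2] [67.5 66.5] 80.1
pot circ 411.2 -242.7 r30.8 | ell [ 412.4 -242. ] [49.  61.6] | rect [ 412.7 -242.7] [48.2 60.4] 0.8
```

View pics/top_end.png

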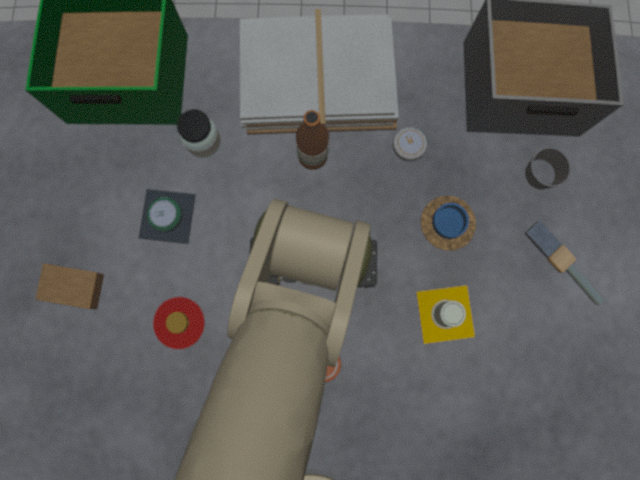

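View pics/side_end.png

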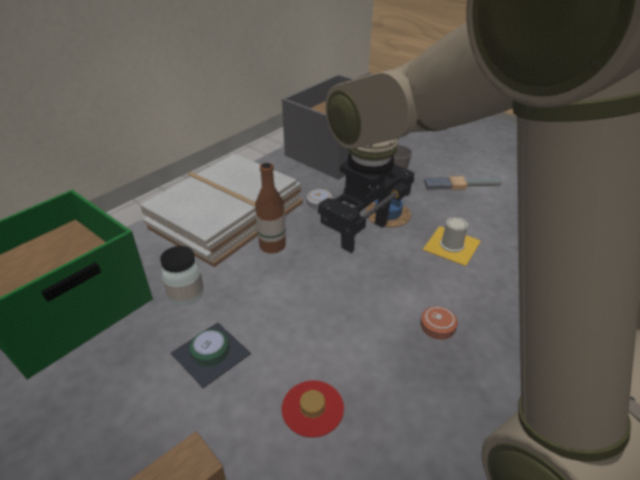

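Everything stands upright in the middle of its mat: lid (323,177), pot (314,452), dish (221,450) and can (213,163) in the top picture. The bottle is unmoved and the gripper is clear, so I'm handing in.

```bash
python3 -c "
from plant import hand_in
print(hand_in())"
```

```text
the job is handed in; nothing more can be done
None
```

I took the stack apart and sorted it: the lid is on the red mat, the pot (still upside down) on yellow, the green can on dark grey, and the dish on cork. I handed the job in at about 35 s. I moved them in the order lid, pot, can, dish, because the can had to clear the cork mat before the dish could go there. I lowered each thing until the wrist felt contact before releasing it, the dish included. The highest wrist force read at the end of any move was about 10 N.

Last checks, from the final pictures:
- **Lid, can and dish:** their outlines in the top picture lie within about 2–3 mm of their mats' centres.
- **Pot:** its outline in the top picture took in part of the side wall and read 8 mm off. Its far edge, the release position and both pictures put it within about 3 mm of the centre.
- **Disagreement:** the side camera's network put the dish about 20 mm off. The gripper was partly hiding it, and the release position and the top picture put it within about 2 mm.
- **Bottle:** it is where it was at the start, and the gripper was touching nothing.

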